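# Fork a spacer ring from the stock rack to the order hook

## Robot

A 6-joint arm with a two-finger parallel gripper is mounted at the origin on the work surface. World frame = base frame: x ahead of the robot, y to its left, z up, the work surface at z = 0. Lengths are in mm, angles in rad, forces in N, time in s.
With the tool pointing down it reaches from about 350 to 775 mm from the base axis. Payload 7.3 kg.
Tool frame: the origin (TCP) lies on the centre line of the jaws, within the pads' length; the fingertips stand 14 mm ahead of it and the grasp point (between the pads) lies 5 mm behind it; z points along the fingers, y is the line along which they close (so a half turn about z gives the same grasp; the last joint's range is limited). The gripper opens to 92 mm and grips with 3 to 60 N. Pads are 19 mm wide; open, the fingers measure 130 mm over their backs; the gripper's body (75 mm by 190 mm) begins 47 mm behind the grasp point.
Start: joints at [1.127, 0.342, 1.524, -0, 1.275, -0.146], TCP at [154.029, 501.915, 240.741] pointing down, gripper open.
Joint ranges: [-2.53, 2.53], [-0.77, 2.02], [0.04, 2.7], [-1, 4.14], [0.28, 2.66], [-3.11, 3.11]. Speed limits (rad/s): [2.57, 2.57, 3.14, 3.14, 3.14, 3.14].

## Interface

Orientations are given as [roll, pitch, yaw] about the fixed x, y, z axes, in that order (R = Rz(yaw) Ry(pitch) Rx(roll)).
In Python, from plant import get_obs, capture, bot, spot_in, trace, pinpoint gives the robot as it stands.
- The arm moves only by the tool play_rows, never from a script. Its argument "rows" is a list of rows, each a list of 2 entries, a list of its own where there are three numbers: the shift along the world's x, y, z in units of 3 cm (1.0 is 3 cm), then the turn, a rotation vector about the world's x, y, z in units of 8 degrees (1.0 is 8 degrees). A call has 1 to 12 rows; each row shifts and turns the commanded pose from where the row before left it; what a row does not reach is not made up. A row lasts 1/8 s, in which the tool goes at most 62.5 mm and 10.7 degrees, less where a joint would pass 70% of its speed; a pose out of reach is approached as far as the arm can. A call with a number of a shift or a turn outside -1 to 1 is refused whole. A call with a gripper value outside its range is refused whole. "hand" is the opening, from -1 (shut) to 1 (fully open), set as the call begins (left out, the last holds). The fingers move at their own pace and stop on an object; the grip force is fixed at half the most. Time passes only in rows, so rows that do not move let the fingers close. It gives the time, the measured TCP pose, the force, the opening and the grip force at its end, in the units of the state.
- get_obs(): the state, without advancing time (a new reading comes with each control period).
- capture(name): name is "scene" or "top" or "wrist"; returns a dict with "frame" (384x512x3 uint8, red, green, blue), "fov_y" (degrees; the focal length in pixels is half the picture's height over the tangent of half this angle, whatever the lens; pixels are square), "cx", "cy" (the principal point, pixels), "rvec" (rotation vector, rad) and "tvec" (3), from world to camera coordinates, as OpenCV has them; the wrist camera has in their place "hand_eye" (4x4, takes a point from camera to tool coordinates, whose origin is the TCP and whose axes are the flange's). Camera axes: x right, y down, z forward; pixel columns grow to the right and rows downward; lengths in mm; the calibration is good to about 2 mm. A picture is of the moment at which its call begins: read the wrist's pose just before it. There is no depth.
- bot.close_job(): hands the job in; it is judged then, once.
Trained networks look in the newest picture that a camera, given by its name, has taken for a name from the list of things; names that differ only in an ending like _2 or _b are one class to them, and where a whole thing is asked for, a point or a joint stands for the part that bears it (a point fixed in the world has none). Each returns a list of dicts, best first, with "p" (0 to 1); they miss things now and then, are a little off and sometimes report something else, mostly with a low value. They report only what shows in the picture. A call takes as long as a camera call. They do not tell look-alikes from the thing itself.
- spot_in(query, camera): "at" ([row, column] in pixels, amid what is visible of it).
- trace(query, camera): "mask" (384x512 bool, what is visible of it) and "at" ([row, column] in pixels, amid what is visible of it).
- pinpoint(query, camera): "at" ([row, column] in pixels: a listed point, or the origin of a listed thing).
The state is a dict: "time": time; "joint_positions": joint angles; "dq": joint speeds; "tau": joint torques, N m; "tool_pos": TCP position; "tcp_rot": TCP orientation; "contact_force": force on the tool from outside, world axes, zero at the start; "moment": the same for the moment, N m; "grip_width": finger opening in mm; "finger_force": force on a finger pad.
Only numpy, scipy, OpenCV 4.12 (cv2) and the standard library are available. Lean on these libraries where they do the work, as an engineer would, in place of code of your own. Each camera call takes 0.05 s, during which the arm holds its last target. There are 200 camera calls.

## Task

Pick the order: with the red-handled pick fork, lift the yellow ring up and off its peg on the stock rack and hang it on the peg of the orange order stand, never touching the yellow ring with the gripper and never dropping it. Then stand the fork upright on its black mat again and let go. Leave the blue and grey rings hanging where they are, and do not disturb the green can or the yellow carton.

Things in the scene. Friction and masses are not known exactly. Their poses are not given: they have to be found in the camera images.
- ring_yellow: Yellow ring like the other two: 96 mm outside, 72 mm inside diameter, 14 mm thick, about 200 g. Hangs upright on a peg of the stock rack, its inner top resting on the peg. Origin: its centre (36 mm below the top of the peg it hangs on); own x axis: the ring's axis, along the peg. Which of the three pegs it is on varies.
- ring_blue: Blue ring like the other two: 96 mm outside, 72 mm inside diameter, 14 mm thick, about 200 g. Hangs upright on a peg of the stock rack, its inner top resting on the peg. Origin: its centre (36 mm below the top of the peg it hangs on); own x axis: the ring's axis, along the peg. Leave hanging.
- ring_grey: Grey ring like the other two: 96 mm outside, 72 mm inside diameter, 14 mm thick, about 200 g. Hangs upright on a peg of the stock rack, its inner top resting on the peg. Origin: its centre (36 mm below the top of the peg it hangs on); own x axis: the ring's axis, along the peg. Leave hanging.
- rack: Stock rack, fixed: an orange beam 400 mm long (along own y), 132 to 168 mm above the bench, on two grey uprights 185 mm high. Origin on the bench below the pegs' roots, mid beam; the beam's front face is at own x +2 mm and the pegs stick out from it along own -x, towards the robot.
- rack_peg (a point): Root of the rack's middle peg, 150 mm above the bench, axes as the rack's. Three level round steel pegs, 8 mm diameter, at own y = -125, 0, +125 mm; each runs 75 mm along own -x, then its end turns up 12 mm (tip top 166 mm above the bench, foremost point 82 mm out). The rings hang about 42 mm out from the root.
- stand: Order stand, fixed: an orange upright 24 mm square and 210 mm high on a dark foot 100 mm square, 10 mm thick. Origin on the bench below its peg's root; upright's front face at own x +2 mm, the peg sticks out along own -x.
- stand_peg (a point): Root of the order stand's peg, 180 mm above the bench, axes as the stand's. Level round steel peg, 8 mm diameter, 80 mm along own -x, then its end turns up 12 mm (tip top 196 mm above the bench, foremost point 87 mm out). A ring hung on it has its centre 148 mm above the bench.
- fork: Pick fork standing on its own foot on the mat, 154 mm high, about 220 g: two steel prongs along the ground, a 10 mm square mast rising between them and a red handle 22 mm square, 89 to 154 mm up. Origin: underside, below the mast; own +x: the way the prongs point, z up. It carries a ring by the ring's inner top, a prong on each side of the peg.
- fork_prongs (a point): Point midway between the prongs, on the level of their axes, 4 mm above the underside and 60 mm forward of the mast. Prongs: 8 mm thick, parallel, axes 34 mm apart (own y +-17 mm), from 30 mm behind the mast to 88 mm ahead of it, there turned up 10 mm (tip top 18 mm above the underside, foremost point 95 mm ahead).
- fork_grip (a point): Centre of the fork's red handle (22 mm square), 121 mm above the fork's underside, on the mast's axis.
- fork_foot (a point): Point on the fork's underside in the middle of its foot, 32 mm forward of the mast. The foot is about 125 mm long and 42 mm wide.
- mat: Black rubber mat, fixed, 200 mm (own x) by 140 mm (own y), 4 mm thick. Origin: centre of its underside.
- can: Green can with cap, loose, upright, 56 mm diameter, 115 mm high. Origin: centre of its underside. Leave alone.
- carton: Yellow carton, loose, 60 mm (own x) by 100 mm (own y), 50 mm high. Origin: centre of its underside. Leave alone.
Mind the look-alikes: they are no part of the job. Of the things shaped like the ring_yellow, the yellow one is meant.

How it is judged:
By the outcome, as a careful person would: the job done as asked, in the order asked, and still so for the second after the job is handed in, with the robot touching nothing.
It also fails if it takes over 64 s, if anything falls off the work surface, if the arm or the gripper's body presses on something with over 40 N, if the wrist force passes 120 N, or if a joint passes its speed limit or range.

## Working session

There is one attempt and no reset: what is moved stays moved. The work goes in short steps, Python scripts to look and compute and a tool call to move; the robot and the scene stay as the last step left them, time stands still between calls to the robot, and variables do not carry over. Pictures are saved under pics/ and viewed, at most 10 in all, crops included, and the job is handed in when it is done.

Besides the shell and the picture viewer there is one more tool, called after ">>>" as a command line: name --argument value ..., lists and objects as JSON in quotes. play_rows: Moves the arm, as the interface text tells. Shifts and turns lie within -1 to 1; 1 stands for 3 cm of shift or 8 degrees of turn. Its arguments: {"type":"object","properties":{"rows":{"type":"array"},"hand":{"type":"number"}},"required":["rows"]}

```bash
mkdir -p pics; ls; cat > h.py <<'E'
import numpy as np, cv2
from plant import get_obs, capture, bot, spot_in, trace, pinpoint
def cam(c):
    R=cv2.Rodrigues(np.array(c["rvec"],float))[0]; t=np.array(c["tvec"],float).ravel()
    f=192/np.tan(np.radians(c["fov_y"])/2); return R,t,f,c["cx"],c["cy"]
def ray(c,at):
    R,t,f,cx,cy=cam(c); d=R.T@np.array([(at[1]-cx)/f,(at[0]-cy)/f,1.]); return -R.T@t,d
def onz(c,at,z):
    o,d=ray(c,at); return o+d*(z-o[2])/d[2]
def proj(c,p):
    R,t,f,cx,cy=cam(c); q=R@np.asarray(p,float)+t; return np.array([cy+f*q[1]/q[2],cx+f*q[0]/q[2]])
def tri(c1,a1,c2,a2):
    o1,d1=ray(c1,a1);o2,d2=ray(c2,a2); s=np.linalg.lstsq(np.c_[d1,-d2],o2-o1,rcond=None)[0]
    p,q=o1+s[0]*d1,o2+s[1]*d2; return (p+q)/2,np.linalg.norm(p-q)
E
python3 - <<'E'
from h import *
np.set_printoptions(precision=1,suppress=True)
C={n:capture(n) for n in("scene","top")}
im=[cv2.cvtColor(C[n]["frame"],cv2.COLOR_RGB2BGR) for n in C]
for n,i in zip(C,im): cv2.imwrite(f"pics/{n}0.png",cv2.resize(i,(800,600)))
for n in C: print(n,ray(C[n],(192,256)))
Z=dict(ring_yellow=114,ring_blue=114,ring_grey=114,rack=0,rack_peg=150,stand=0,stand_peg=180,fork=4,fork_prongs=8,fork_grip=125,fork_foot=4,mat=0,can=0,carton=0)
for q,z in Z.items():
    r={n:pinpoint(q,n) for n in C}
    for n in C: print(q,n,[(np.array(d["at"]),round(d["p"],2),onz(C[n],d["at"],z)) for d in r[n][:3]])
    if r["scene"] and r["top"]: print("   tri",tri(C["scene"],r["scene"][0]["at"],C["top"],r["top"][0]["at"]))
print(get_obs())
E
```

```text
pics
scene (array([1039.4, -439.5, 1195.3]), array([-0.4,  0.3, -0.9]))
top (array([ 321.9,  -34.6, 1451. ]), array([ 0.2, -0. , -1. ]))
ring_yellow scene [(array([216.3, 302.7]), 0.65, array([671.4,  18.1, 114. ])), (array([194.7, 330.9]), 0.64, array([664.1, 131.4, 114. ]))]
ring_yellow top [(array([159.7, 185.6]), 0.84, array([631.4, 162.9, 114. ])), (array([151. , 234.8]), 0.54, array([660.7,  18.5, 114. ])), (array([234.7, 181.7]), 0.42, array([410.4, 165.1, 114. ]))]
   tri (array([639.7, 134.7, -34.9]), np.float64(110.19730855012791))
ring_blue scene [(array([251.7, 219.3]), 0.65, array([ 623.5, -235.4,  114. ]))]
ring_blue top [(array([165.2, 323.2]), 0.73, array([ 622.7, -243.6,  114. ]))]
   tri (array([ 623.5, -239.6,  118.7]), np.float64(7.561466933809931))
ring_grey scene [(array([233.1, 264.2]), 0.89, array([ 649.8, -103. ,  114. ]))]
ring_grey top [(array([155.2, 276.5]), 0.79, array([ 650.3, -105.3,  114. ])), (array([212.4, 255.7]), 0.52, array([478.8, -46.6, 114. ]))]
   tri (array([ 650.2, -104.4,  116.2]), np.float64(1.742418366895723))
rack scene [(array([263.7, 
[... 2636 characters left out ...]
72.7,   0. ]))]
   tri (array([416.2, 169.5,   1.3]), np.float64(7.001063595569592))
carton scene [(array([249. , 156.3]), 0.59, array([ 462.4, -362.8,   -0. ]))]
carton top [(array([226.7, 357.8]), 0.86, array([ 452.8, -369. ,    0. ]))]
   tri (array([ 455.7, -366.5,   -8.5]), np.float64(9.729011611608385))
{'time': 1.5, 'joint_positions': array([ 1.1,  0.3,  1.5, -0. ,  1.3, -0.1]), 'dq': array([ 0.,  0., -0., -0., -0., -0.]), 'tau': array([ -0. , -43.1, -24.4,   0.1,   0. ,  -0. ]), 'tool_pos': array([154. , 501.9, 240.7]), 'tcp_rot': array([3.1, 0. , 2.8]), 'contact_force': array([-0.3, -0.8,  0.7]), 'moment': array([-0., -0.,  0.]), 'finger_force': 0.0, 'grip_width': 91.54646009432972}
```

View pics/scene0.png

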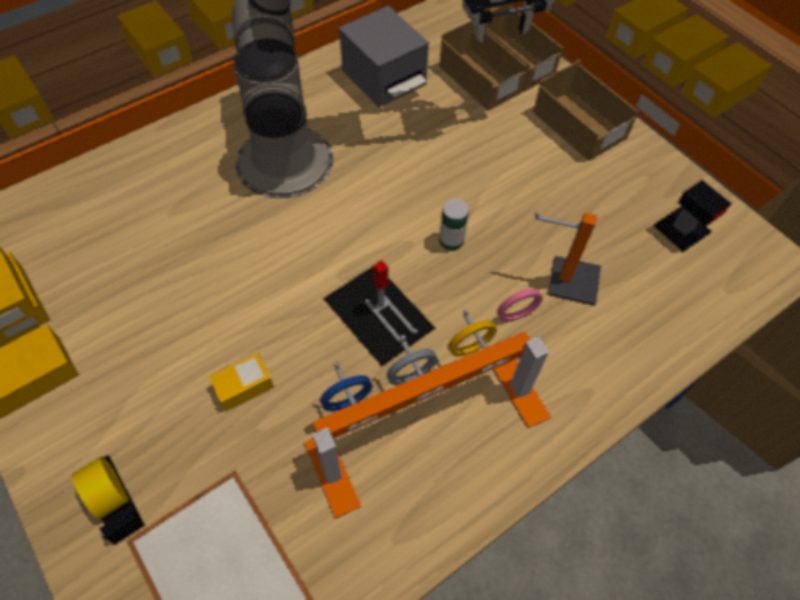

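View pics/top0.png

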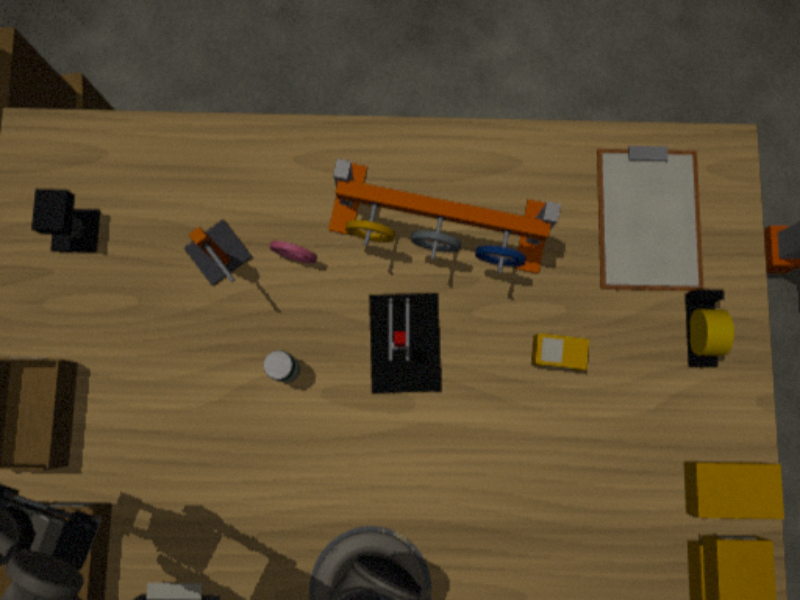

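The scene picture shows the yellow ring at about (472,337), on the rack's peg nearest the stand. The grey and blue rings hang beside it, and a pink ring lies flat on the bench at (520,304). The fork stands on the mat at (380,280) and the stand is at (575,250). The top picture agrees: yellow ring (370,231), fork (400,338), stand upright (197,237) with its peg going to (232,278).

>>> play_rows --rows '[[[1,-0.9,0.3],[0,0,-0.7]],[[1,-0.9,0.3],[0,0,-0.7]],[[1,-0.9,0.3],[0,0,-0.7]],[[1,-0.9,0.3],[0,0,-0.7]],[[1,-0.9,0.3],[0,0,-0.7]],[[1,-0.9,0.3],[0,0,-0.7]],[[1,-0.9,0.3],[0,0,-0.7]],[[1,-0.9,0.3],[0,0,-0.7]],[[1,-0.9,0.3],[0,0,-0.7]],[[0,0,0],[0,0,0]],[[0,0,0],[0,0,0]]]' --hand 1

```text
time: 2.88
tool_pos: [423.6, 259.0, 321.5]
tcp_rot: [-3.141, -0.0, 1.965]
contact_force: [0.3, -0.3, 0.1]
grip_width: 92.1
finger_force: 0.0
```

```bash
cat >> h.py <<'E'
from scipy.spatial.transform import Rotation as Ro
def wcam():
    o=get_obs(); c=capture("wrist"); T=np.eye(4); T[:3,:3]=Ro.from_euler("xyz",o["tcp_rot"]).as_matrix(); T[:3,3]=o["tool_pos"]
    M=np.linalg.inv(T@np.array(c["hand_eye"])); c["rvec"]=cv2.Rodrigues(M[:3,:3])[0]; c["tvec"]=M[:3,3]; return c
def save(c,n): cv2.imwrite(f"pics/{n}.png",cv2.resize(cv2.cvtColor(c["frame"],cv2.COLOR_RGB2BGR),(800,600)))
E
python3 - <<'E'
from h import *
import pickle
np.set_printoptions(precision=2,suppress=True)
c=wcam(); save(c,"w1"); pickle.dump(c,open("w1.pkl","wb"))
print(np.array(c["hand_eye"]),c["fov_y"],get_obs()["tool_pos"],get_obs()["tcp_rot"],get_obs()["joint_positions"])
for q,z in dict(ring_yellow=114,stand_peg=180,stand=0,fork_grip=125).items():
    print(q,[(np.array(d["at"]),round(d["p"],2),onz(c,d["at"],z)) for d in pinpoint(q,"wrist")[:2]])
E
```

```text
[[   0.     -0.96   -0.27   73.34]
 [   1.      0.     -0.     -0.34]
 [   0.     -0.27    0.96 -143.44]
 [   0.      0.      0.      1.  ]] 63.37499552908514 [423.34 259.34 321.49] [-3.14 -0.    1.97] [0.39 0.24 1.45 0.   1.46 0.  ]
ring_yellow []
stand_peg [(array([215.4, 466.9]), 0.77, array([622.27, 305.89, 180.  ])), (array([325.7, 215.2]), 0.5, array([440.42,  91.98, 180.  ]))]
stand [(array([175.1, 389. ]), 0.67, array([619.37, 303.  ,   0.  ]))]
fork_grip [(array([196.6, 236.8]), 0.33, array([410.95, 220.32, 125.  ]))]
```

View pics/w1.png

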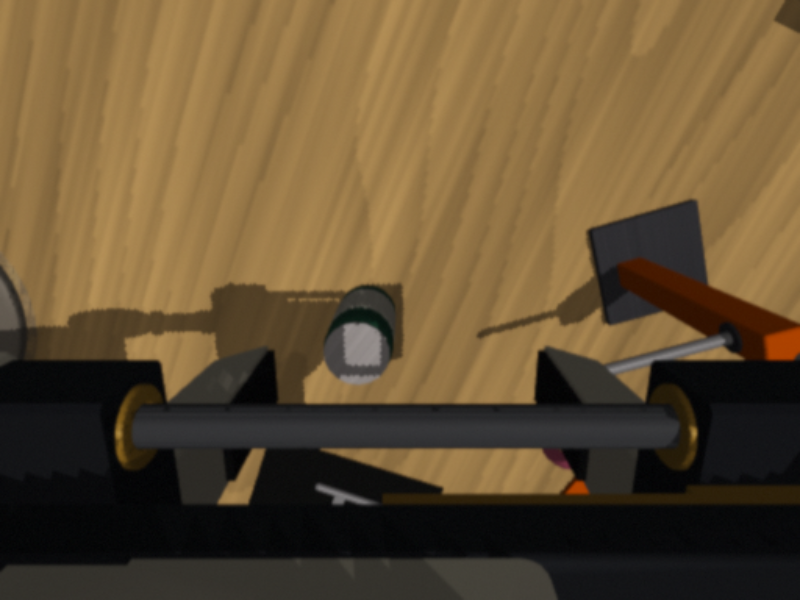

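The wrist picture shows the can at (358,335), the stand's foot around (650,262) and its peg root at (735,340). Next I look at the fork and the yellow peg.

>>> play_rows --rows '[[[0.25,-0.9,0],[0,0,-0.26]],[[0.25,-0.9,0],[0,0,-0.26]],[[0.25,-0.9,0],[0,0,-0.26]],[[0.25,-0.9,0],[0,0,-0.26]],[[0.25,-0.9,0],[0,0,-0.26]],[[0.25,-0.9,0],[0,0,-0.26]],[[0.25,-0.9,0],[0,0,-0.26]],[[0.25,-0.9,0],[0,0,-0.26]],[[0.25,-0.9,0],[0,0,-0.26]],[[0.25,-0.9,0],[0,0,-0.26]],[[0,0,0],[0,0,0]],[[0,0,0],[0,0,0]]]'

```text
time: 4.62
tool_pos: [498.8, -10.3, 321.7]
tcp_rot: [-3.141, -0.001, 1.602]
contact_force: [-0.5, -0.0, 0.4]
grip_width: 91.6
finger_force: 0.0
```

```bash
python3 - <<'E'
from h import *
import pickle
np.set_printoptions(precision=2,suppress=True)
c=wcam(); save(c,"w2"); pickle.dump(c,open("w2.pkl","wb"))
o=get_obs();print(o["tool_pos"],o["tcp_rot"])
for q,z in dict(ring_yellow=114,ring_grey=114,rack_peg=150,fork=4,fork_prongs=8,fork_foot=4,fork_grip=125,mat=0).items():
    print(q,[(np.array(d["at"]),round(d["p"],2),onz(c,d["at"],z)) for d in pinpoint(q,"wrist")[:2]])
w=pickle.load(open("w1.pkl","rb"))
P=[onz(w,(r*.64,k*.64),10) for k,r in((588,231),(696,200),(708,285),(605,323))]
print(np.array(P), np.mean(P,0))
for i in range(4):
    d=P[(i+1)%4]-P[i]; print(np.linalg.norm(d),np.degrees(np.arctan2(d[1],d[0])))
E
```

```text
[498.76 -10.1  321.76] [-3.14 -0.    1.6 ]
ring_yellow [(array([ 14.6, 382.3]), 0.86, array([617.31, 151.67, 114.  ])), (array([150.3, 411.3]), 0.73, array([669.28,  15.54, 114.  ]))]
ring_grey []
rack_peg []
fork [(array([175.3, 238.2]), 0.68, array([466.77, -45.69,   4.  ])), (array([201.7, 227.9]), 0.44, array([451.29, -88.39,   4.  ]))]
fork_prongs [(array([178.4, 278.3]), 0.96, array([527.68, -47.6 ,   8.  ]))]
fork_foot [(array([178.6, 258.7]), 0.84, array([498.09, -49.84,   4.  ]))]
fork_grip [(array([202.4, 229.4]), 0.56, array([464.82, -49.5 , 125.  ])), (array([185.3, 241.2]), 0.31, array([478.06, -28.71, 125.  ]))]
mat [(array([183.6, 238. ]), 0.81, array([466.38, -59.8 ,   0.  ]))]
[[577.44 332.36  10.  ]
 [655.49 395.8   10.  ]
 [709.31 330.74  10.  ]
 [636.44 258.42  10.  ]] [644.67 329.33  10.  ]
100.58173028045145 39.10543163031003
84.43633478591107 -50.40139194400269
102.66578330055631 -135.21826052605456
94.59155672705977 128.588229092899
```

View pics/w2.png

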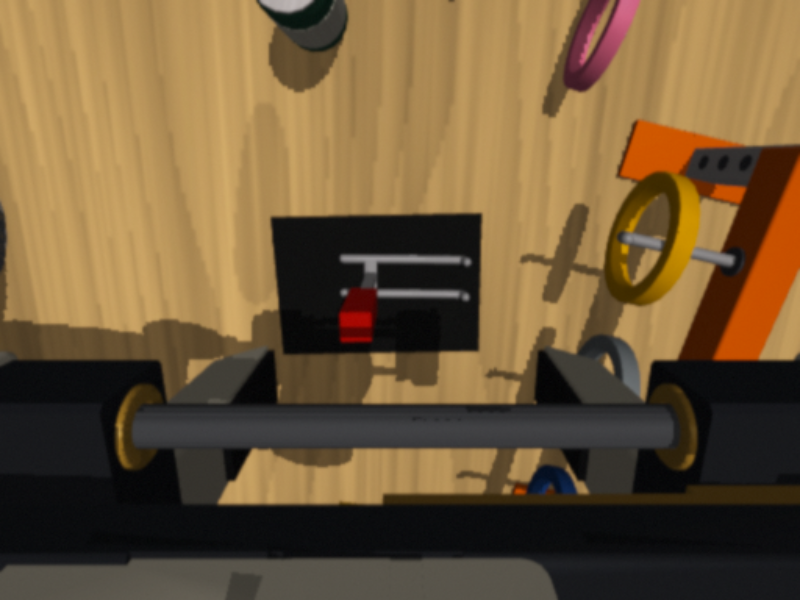

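The picture shows the handle top at (357,328), the prong tips at (467,261) and (464,296), and the yellow ring's peg from root (732,260) to tip (624,237). I turn these into poses next.

```bash
python3 - <<'E'
from h import *
import pickle
np.set_printoptions(precision=1,suppress=True)
c=pickle.load(open("w2.pkl","rb")); w=pickle.load(open("w1.pkl","rb"))
f=lambda c,k,r,z: onz(c,(r*.64,k*.64),z)
print("handle",f(c,357.5,328,158))
for k,r,z in((467,261,18),(464,296,18),(342,258,8),(343,293,8)): print("prong",f(c,k,r,z))
a,b=f(c,732,260,150),f(c,624,237,160); d=a-b; print("peg",a,b,np.linalg.norm(d[:2]),np.degrees(np.arctan2(d[1],d[0])))
print("stand root w1",f(w,733,339,180))
T=capture("top");S=capture("scene")
print("tip top",f(T,232,278,192),"tip scene",f(S,537,216,192),tri(T,(278*.64,232*.64),S,(216*.64,537*.64)))
print("upright top T",f(T,200,235,210),"S",f(S,589,219,210))
print("handle",f(T,401,338,158),f(S,381,266,158))
# beam front-face direction from ring centres; orange beam top edge in top view
print("beam front edge z168",f(T,340,197,168),f(T,548,238,168))
E
python3 - <<'E'
import sys; sys.path.insert(0,'.')
from h import *
c=capture("top")["frame"]; s=capture("scene")["frame"]
a=cv2.resize(c[110:215,100:250],(800,560),interpolation=cv2.INTER_CUBIC)
cv2.imwrite("pics/crop_t.png",cv2.cvtColor(a,cv2.COLOR_RGB2BGR))
E
```

```text
handle [467.3 -46.9 158. ]
prong [556.3 -27.1  18. ]
prong [555.7 -61.2  18. ]
prong [438.  -30.1   8. ]
prong [438.8 -64.8   8. ]
peg [713.1   5.7 150. ] [635.1  20.  160. ] 79.32347394990654 -10.375067790153695
stand root w1 [625.2 305.3 180. ]
tip top [559.9 251.5 192. ] tip scene [566.2 250.2 192. ] (array([562.1, 254.3, 184.4]), np.float64(2.407629532200629))
upright top T [632.3 307.6 210. ] S [636.2 312.6 210. ]
handle [462.6 -49.  158. ] [469.2 -44.5 158. ]
beam front edge z168 [719.4  67.4 168. ] [ 649.6 -314.   168. ]
```

View pics/crop_t.png

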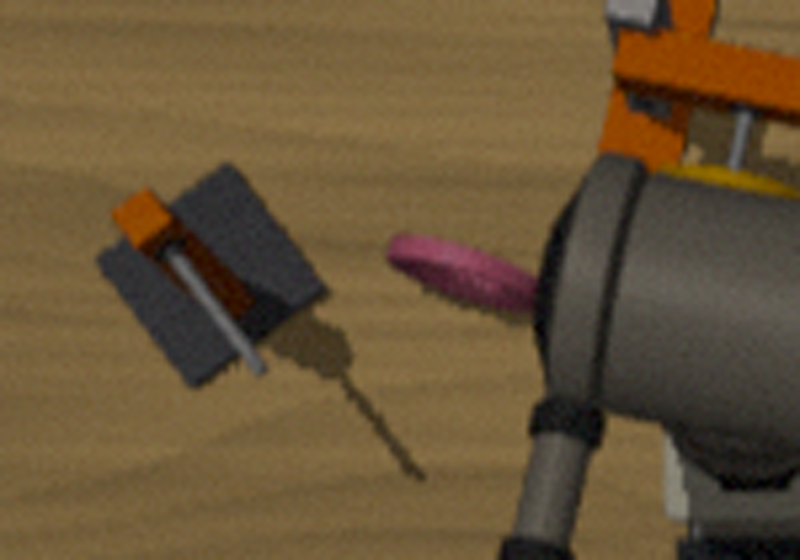

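The crop shows the stand's peg from root (172,248) to tip (260,372), about 40° yaw. Grasping the fork now.

>>> play_rows --rows '[[[-0.53,-0.61,0],[0,0,0]],[[-0.53,-0.61,-0.3],[0,0,0]],[[0,0,-0.9],[0,0,0]],[[0,0,-0.9],[0,0,0]],[[0,0,-0.9],[0,0,0]],[[0,0,-0.9],[0,0,0]],[[0,0,0],[0,0,0]],[[0,0,0],[0,0,0]]]' --hand 1

```text
time: 6.28
tool_pos: [467.8, -47.9, 205.7]
tcp_rot: [3.14, 0.0, 1.601]
contact_force: [1.3, -0.0, 0.3]
grip_width: 91.4
finger_force: 0.0
```

```bash
python3 - <<'E'
from h import *
c=wcam(); save(c,"w3"); o=get_obs(); print(o["tool_pos"],o["tcp_rot"])
for q,z in dict(fork=4,fork_prongs=8,fork_grip=125).items():
    print(q,[(np.array(d["at"]),round(d["p"],2),onz(c,d["at"],z).round(1)) for d in pinpoint(q,"wrist")[:2]])
E
```

```text
[467.96764908 -47.87945718 205.95243281] [3.13942500e+00 5.91429369e-04 1.60103047e+00]
fork [(array([166.6, 258.2]), 0.72, array([466. , -45.3,   4. ]))]
fork_prongs [(array([168.8, 309.2]), 0.72, array([523.1, -45.3,   8. ]))]
fork_grip [(array([202.1, 255.7]), 0.65, array([464.6, -48. , 125. ]))]
```

View pics/w3.png

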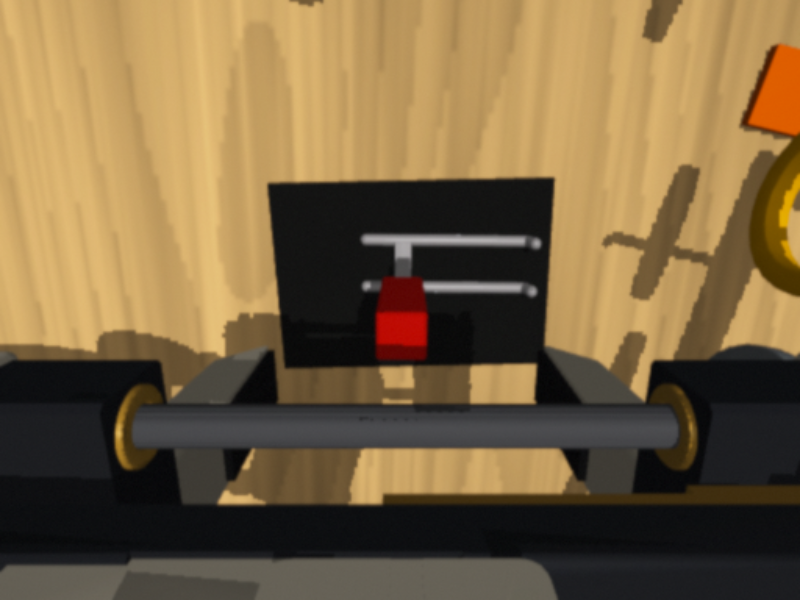

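The handle (402,335) sits centred between the fingers and the prongs are parallel to the mat. I go down and close.

>>> play_rows --rows '[[[0,0,-0.9],[0,0,0]],[[0,0,-0.9],[0,0,0]],[[0,0,-0.7],[0,0,0]],[[0,0,-0.36],[0,0,0]],[[0,0,0],[0,0,0]]]'

```text
time: 7.1
tool_pos: [467.2, -47.7, 118.9]
tcp_rot: [-3.141, -0.0, 1.601]
contact_force: [-0.3, 0.5, -0.6]
grip_width: 91.9
finger_force: 0.0
```

>>> play_rows --rows '[[[0,0,0],[0,0,0]],[[0,0,0],[0,0,0]],[[0,0,0],[0,0,0]],[[0,0,0],[0,0,0]],[[0,0,0],[0,0,0]],[[0,0,0],[0,0,0]]]' --hand -1

```text
time: 7.85
tool_pos: [467.2, -47.7, 118.9]
tcp_rot: [3.142, 0.0, 1.601]
contact_force: [-0.4, -0.2, 0.3]
grip_width: 36.2
finger_force: 0.0
```

>>> play_rows --rows '[[[0,0,0],[0,0,0]],[[0,0,0],[0,0,0]],[[0,0,0],[0,0,0]],[[0,0,0],[0,0,0]]]'

```text
time: 8.35
tool_pos: [467.1, -47.6, 118.9]
tcp_rot: [-3.141, -0.0, 1.601]
contact_force: [-0.8, -0.0, 0.6]
grip_width: 22.0
finger_force: 30.0
```

>>> play_rows --rows '[[[0,0,0.3],[0,0,0]],[[0,0,0.5],[0,0,0]],[[0.2,0.4,0.6],[0,0,-0.25]],[[0.4,0.7,0.7],[0,0,-0.35]],[[0.4,0.7,0.7],[0,0,-0.35]],[[0.4,0.7,0.6],[0,0,-0.35]],[[0.24,0.48,0.24],[0,0,-0.21]],[[0,0,0],[0,0,0]],[[0,0,0],[0,0,0]],[[0,0,0],[0,0,0]]]'

```text
time: 9.6
tool_pos: [515.9, 41.1, 227.7]
tcp_rot: [-3.141, 0.0, 1.39]
contact_force: [-1.3, -0.1, -2.5]
grip_width: 22.1
finger_force: 30.0
```

```bash
python3 - <<'E'
from h import *
import pickle
np.set_printoptions(precision=1,suppress=True)
c=wcam(); save(c,"w4"); o=get_obs(); print(o["tool_pos"],np.degrees(o["tcp_rot"])); pickle.dump(c,open("w4.pkl","wb"))
for q,z in dict(ring_yellow=114,fork_prongs=117,fork=113,rack_peg=150).items():
    print(q,[(np.array(d["at"]),round(d["p"],2),onz(c,d["at"],z).round(1)) for d in pinpoint(q,"wrist")[:2]])
E
```

```text
[516.   41.1 227.8] [-180.     0.    79.6]
ring_yellow [(array([ 20.5, 368.5]), 0.82, array([618.7, 155.7, 114. ]))]
fork_prongs []
fork [(array([187.4, 258. ]), 0.78, array([514.5,  43.5, 113. ]))]
rack_peg []
```

View pics/w4.png

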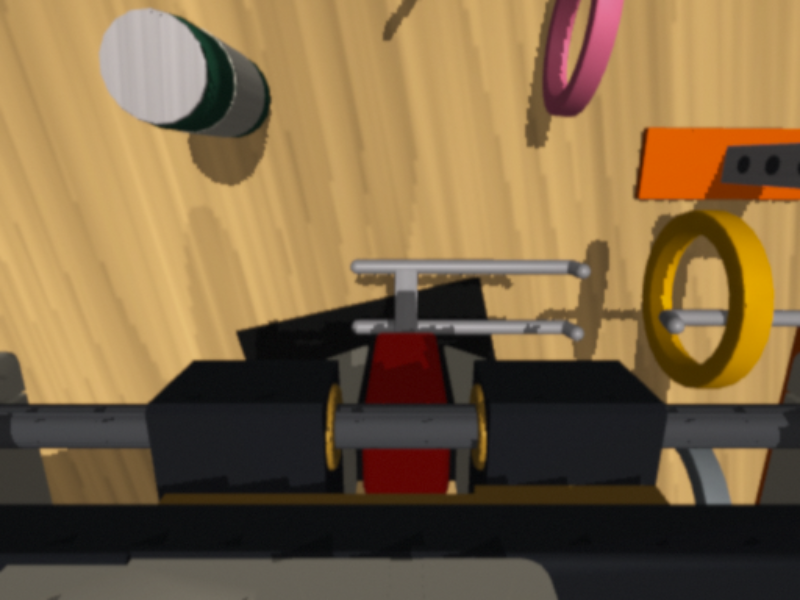

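The prong tips are at (582,270) and (575,333), and the peg tip is at (676,322) inside the yellow ring. I check the lateral alignment.

```bash
python3 - <<'E'
from h import *
import pickle
np.set_printoptions(precision=1,suppress=True)
c=pickle.load(open("w4.pkl","rb"))
f=lambda k,r,z: onz(c,(r*.64,k*.64),z)
a=np.radians(-10.4);u=np.array([np.cos(a),np.sin(a)]);n=np.array([-u[1],u[0]]);t=np.array([516,41.1])
for nm,k,r,z in(("tipL",583,270,127),("tipR",575,333,127),("backL",357,267,117),("backR",360,327,117),("midL",500,267,117),("midR",500,327,117),("pegtip",676,321,162),("peg far",790,318,150),("ringtop outer",706,210,118),("ringbot",706,387,118)):
    p=f(k,r,z); d=p[:2]-t; print(nm,p,"along",d@u,"lat",d@n)
E
```

```text
tipL [608.4  42.7 127. ] along 90.62726092849975 lat 18.256862078239426
tipR [601.4   9.  127. ] along 89.83230593883921 lat -16.12616968585896
backL [493.1  63.  117. ] along -26.51577655628695 lat 17.44797582460815
backR [487.7  29.5 117. ] along -25.739586625565146 lat -16.49188993078689
midL [568.2  49.4 117. ] along 49.88321157638782 lat 17.572039866922992
midR [563.9  15.7 117. ] along 51.72334202738375 lat -16.343078686557
pegtip [636.6  21.6 162. ] along 122.115298285931 lat 2.5513001243165014
peg far [696.3   8.1 150. ] along 183.33356331970373 lat 0.11011191891423522
ringtop outer [676.2  60.4 118. ] along 154.04187664910611 lat 47.941276145045094
ringbot [674.8 -40.9 118. ] along 171.01515757637756 lat -52.00734230685868
```

>>> play_rows --rows '[[[0.4,-0.07,0],[0,0,0]],[[0.55,-0.1,0],[0,0,0]],[[0.6,-0.11,0],[0,0,0]],[[0.6,-0.11,0],[0,0,0]],[[0.6,-0.11,0],[0,0,0]],[[0.4,-0.06,0],[0,0,0]],[[0,0,0],[0,0,0]],[[0,0,0],[0,0,0]]]'

```text
time: 10.85
tool_pos: [610.7, 24.9, 227.9]
tcp_rot: [-3.141, 0.0, 1.39]
contact_force: [0.1, 0.4, -2.4]
grip_width: 21.7
finger_force: 30.0
```

```bash
python3 - <<'E'
from h import *
c=wcam(); save(c,"w5"); o=get_obs(); print(o["tool_pos"],np.degrees(o["tcp_rot"]),o["contact_force"])
E
```

```text
[610.62052576  25.00468672 228.01897429] [-1.79976754e+02  4.45711274e-03  7.96653016e+01] [ 0.03400756  0.88227355 -1.9685949 ]
```

View pics/w5.png

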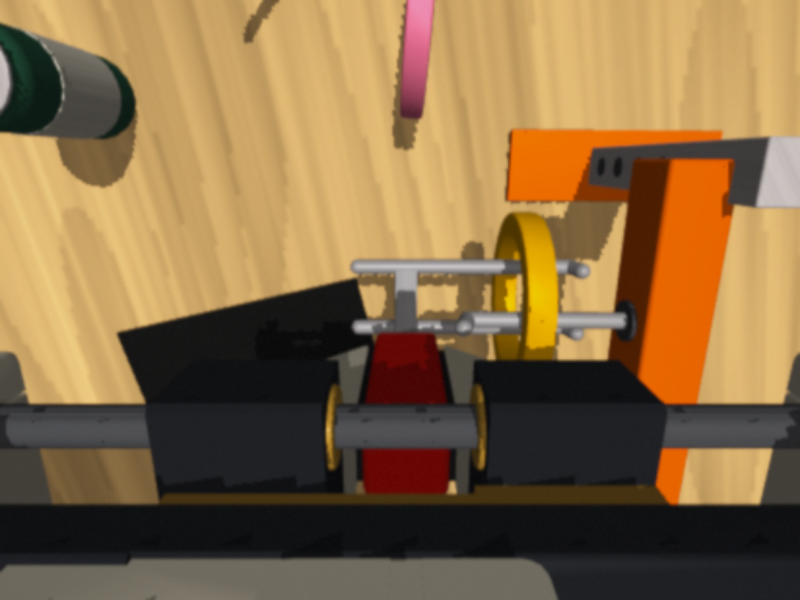

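The prongs are through the yellow ring on both sides of the peg, with the ring at (525,290) and the peg tip at (462,322) clear of the mast. I lift slowly.

>>> play_rows --rows '[[[0,0,0.4],[0,0,0]],[[0,0,0.35],[0,0,0]],[[0,0,0.2],[0,0,0]],[[0,0,0.2],[0,0,0]],[[0,0,0.2],[0,0,0]],[[0,0,0.25],[0,0,0]],[[0,0,0.25],[0,0,0]],[[0,0,0.1],[0,0,0]],[[0,0,0],[0,0,0]],[[0,0,0],[0,0,0]],[[0,0,0],[0,0,0]],[[0,0,0],[0,0,0]]]'

```text
time: 12.4
tool_pos: [610.9, 24.9, 286.4]
tcp_rot: [-3.141, 0.0, 1.39]
contact_force: [0.2, -0.4, -4.9]
grip_width: 21.7
finger_force: 30.0
```

```bash
python3 - <<'E'
from h import *
c=wcam(); save(c,"w6"); o=get_obs(); print(o["tool_pos"],np.degrees(o["tcp_rot"]),o["contact_force"],o["moment"])
E
```

```text
[610.9207392   24.88471383 286.5148587 ] [-1.79993993e+02  5.15291224e-04  7.96540187e+01] [-0.82391283 -0.33248564 -4.87968702] [-0.04943333  0.28197364  0.00187783]
```

View pics/w6.png

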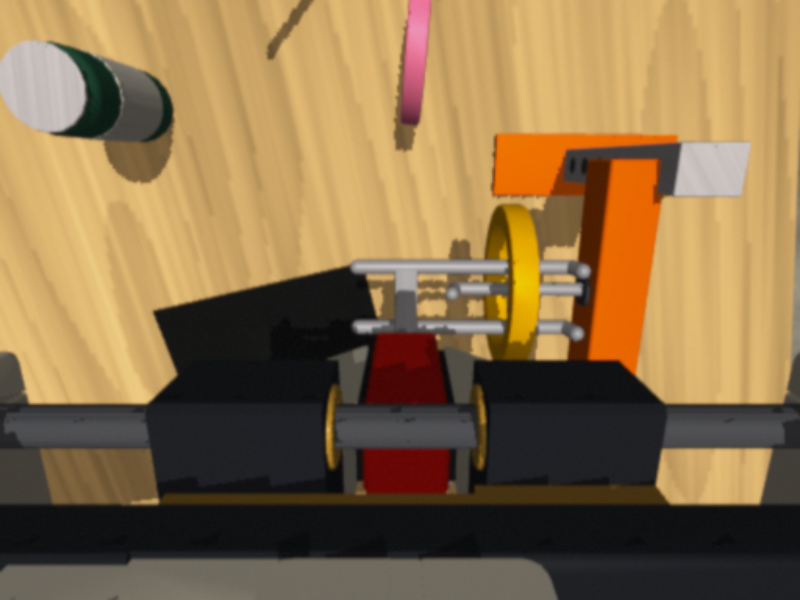

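The ring (518,285) now rides on both prongs, above the peg tip (452,292), and the fork has not tilted. I withdraw along the peg.

>>> play_rows --rows '[[[-0.1,0.02,0],[0,0,0]],[[-0.2,0.037,0],[0,0,0]],[[-0.3,0.055,0],[0,0,0]],[[-0.35,0.064,0],[0,0,0]],[[-0.35,0.064,0],[0,0,0]],[[-0.35,0.064,0],[0,0,0]],[[-0.35,0.064,0],[0,0,0]],[[-0.3,0.055,0],[0,0,0]],[[-0.2,0.037,0],[0,0,0]],[[-0.1,0.02,0],[0,0,0]],[[0,0,0],[0,0,0]]]'

```text
time: 13.82
tool_pos: [532.9, 39.3, 286.7]
tcp_rot: [3.141, -0.0, 1.39]
contact_force: [0.3, -0.4, -4.4]
grip_width: 22.2
finger_force: 30.0
```

>>> play_rows --rows '[[[-0.05,0.2,0.1],[0,0,0.2]],[[-0.1,0.4,0.1],[0,0,0.4]],[[-0.15,0.5,0.1],[0,0,0.6]],[[-0.2,0.5,0.1],[0,0,0.7]],[[-0.2,0.55,0.1],[0,0,0.8]],[[-0.2,0.55,0.1],[0,0,0.8]],[[-0.2,0.55,0.1],[0,0,0.8]],[[-0.2,0.55,0.1],[0,0,0.7]],[[-0.15,0.5,0.1],[0,0,0.6]],[[-0.1,0.4,0.1],[0,0,0.4]],[[0,0.3,0],[0,0,0.3]],[[0,0,0],[0,0,0]]]'

```text
time: 15.32
tool_pos: [486.5, 189.8, 316.5]
tcp_rot: [3.142, 0.0, 2.271]
contact_force: [1.1, 0.6, -5.3]
grip_width: 21.9
finger_force: 30.0
```

```bash
python3 - <<'E'
from h import *
import pickle
np.set_printoptions(precision=1,suppress=True)
c=wcam(); save(c,"w7"); pickle.dump(c,open("w7.pkl","wb")); o=get_obs(); print(o["tool_pos"],np.degrees(o["tcp_rot"]),o["contact_force"],o["moment"])
for q,z in dict(ring_yellow=175,fork=200,stand_peg=180,stand=0).items():
    print(q,[(np.array(d["at"]),round(d["p"],2),onz(c,d["at"],z).round(1)) for d in pinpoint(q,"wrist")[:2]])
E
```

```text
[486.5 189.3 316.4] [-180.     0.   130.1] [ 0.3  0.3 -5.7] [-0.2  0.1  0. ]
ring_yellow [(array([180.6, 326.7]), 0.57, array([533.4, 231.9, 175. ]))]
fork [(array([189.4, 260.3]), 0.78, array([486.5, 190.2, 200. ])), (array([129.1, 219.1]), 0.53, array([427.3, 207.7, 200. ]))]
stand_peg [(array([183.1, 450.9]), 0.72, array([621.6, 304.9, 180. ])), (array([177.9, 324.1]), 0.69, array([528.1, 232.5, 180. ]))]
stand [(array([152.9, 376.8]), 0.82, array([619.1, 302.3,   0. ]))]
```

View pics/w7.png

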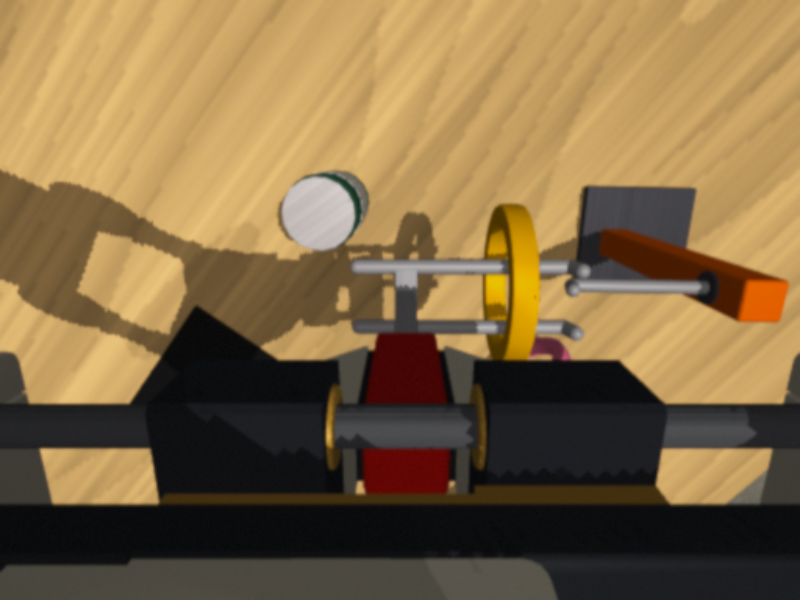

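The ring (515,285) is secure on the fork. The stand's peg runs from root (710,287) to tip (573,287), about parallel to the prongs. I work out the lateral offset.

```bash
python3 - <<'E'
from h import *
import pickle
np.set_printoptions(precision=1,suppress=True)
c=pickle.load(open("w7.pkl","rb"))
f=lambda k,r,z: onz(c,(r*.64,k*.64),z)
a=np.radians(40.1);u=np.array([np.cos(a),np.sin(a)]);n=np.array([-u[1],u[0]]);t=np.array([486.5,189.3])
for nm,k,r,z in(("tipL",583,270,215.5),("tipR",575,333,215.5),("backL",357,267,205.5),("backR",360,327,205.5),("pegtip",573,287,192),("pegtip@180",580,287,180),("root",708,287,180),("ringbot face",515,205,176),("ring prong L near",505,267,206),("ring prong R near",505,327,206)):
    p=f(k,r,z); d=p[:2]-t; print(nm,p,"along",d@u,"lat",d@n)
E
```

```text
tipL [544.  262.6 215.5] along 91.23538410749643 lat 19.059821916040747
tipR [565.6 235.8 215.5] along 90.42168197578744 lat -15.369592325975653
backL [454.8 186.5 205.5] along -26.0707475774982 lat 18.322067297717904
backR [477.2 161.  205.5] along -25.294566217183476 lat -15.635484495016996
pegtip [556.9 253.7 192. ] along 95.31557482082404 lat 3.869627493229302
pegtip@180 [565.4 256.7 180. ] along 103.75496302261823 lat 0.7378993032670564
root [623.6 305.8 180. ] along 179.9221482894078 lat 0.8252193936437067
ringbot face [503.4 266.9 176. ] along 62.95340002263495 lat 48.49568860975823
ring prong L near [515.1 237.6 206. ] along 52.98991280376208 lat 18.520214493860454
ring prong R near [538.4 212.9 206. ] along 54.913492295681394 lat -15.364164734258221
```

>>> play_rows --rows '[[[0.1,0.085,0],[0,0,0]],[[0.2,0.168,0],[0,0,0]],[[0.28,0.236,0],[0,0,0]],[[0.28,0.236,0],[0,0,0]],[[0.28,0.236,0],[0,0,0]],[[0.28,0.236,0],[0,0,0]],[[0.24,0.202,0],[0,0,0]],[[0.16,0.135,0],[0,0,0]],[[0.09,0.076,0],[0,0,0]],[[0,0,0],[0,0,0]],[[0,0,0],[0,0,0]]]'

```text
time: 16.95
tool_pos: [543.6, 237.4, 316.7]
tcp_rot: [-3.142, 0.0, 2.27]
contact_force: [-0.6, -0.6, -5.4]
grip_width: 22.1
finger_force: 30.0
```

```bash
python3 - <<'E'
from h import *
np.set_printoptions(precision=1,suppress=True)
c=wcam(); o=get_obs(); print(o["tool_pos"],np.degrees(o["tcp_rot"]),o["contact_force"],o["moment"])
for q,z in dict(ring_yellow=178,stand_peg=180,fork=200).items():
    print(q,[(np.array(d["at"]),round(d["p"],2),onz(c,d["at"],z).round(1)) for d in pinpoint(q,"wrist")[:2]])
m=trace("ring_yellow","wrist")
for d in m[:2]:
    r,k=np.where(d["mask"]); print(d["p"],d["at"],r.min(),r.max(),k.min(),k.max())
E
```

```text
[543.5 237.5 316.7] [180.    0.  130.1] [-1.1 -0.3 -5.5] [-0.2  0.2  0. ]
ring_yellow [(array([178.3, 324.1]), 0.93, array([586.2, 279.6, 178. ]))]
stand_peg [(array([181. , 369.2]), 0.61, array([619.4, 304.8, 180. ]))]
fork [(array([186.1, 259.9]), 0.91, array([541.4, 239.8, 200. ]))]
0.62 [174.5, 329.2] 130 229 309 345
0.55 [222.1, 298.9] 215 228 281 311
```

>>> play_rows --rows '[[[0,0,-0.2],[0,0,0]],[[0,0,-0.3],[0,0,0]],[[0,0,-0.2],[0,0,0]],[[0,0,-0.15],[0,0,0]],[[0,0,-0.12],[0,0,0]],[[0,0,-0.12],[0,0,0]],[[0,0,-0.2],[0,0,0]],[[0,0,-0.3],[0,0,0]],[[0,0,-0.3],[0,0,0]],[[0,0,0],[0,0,0]],[[0,0,0],[0,0,0]]]'

```text
time: 18.58
tool_pos: [543.9, 237.7, 260.1]
tcp_rot: [3.141, 0.0, 2.27]
contact_force: [0.3, -0.8, -2.1]
grip_width: 22.0
finger_force: 30.0
```

```bash
python3 - <<'E'
from h import *
np.set_printoptions(precision=1,suppress=True)
c=wcam(); o=get_obs(); print(o["tool_pos"],np.degrees(o["tcp_rot"]),o["contact_force"],o["moment"])
for q,z in dict(ring_yellow=148,stand_peg=180,fork=145).items():
    print(q,[(np.array(d["at"]),round(d["p"],2),onz(c,d["at"],z).round(1)) for d in pinpoint(q,"wrist")[:2]])
for d in trace("ring_yellow","wrist")[:2]:
    r,k=np.where(d["mask"]); print(d["p"],d["at"],r.min(),r.max(),k.min(),k.max())
S=capture("scene")
print([(np.array(d["at"]),round(d["p"],2),onz(S,d["at"],148).round(1)) for d in pinpoint("ring_yellow","scene")])
E
```

```text
[543.9 237.7 260.3] [180.    0.  130.1] [-0.4 -0.3 -2.3] [-0.  0. -0.]
ring_yellow [(array([187.1, 330.3]), 0.8, array([587.4, 279. , 148. ]))]
stand_peg [(array([201.1, 397.4]), 0.86, array([622.3, 305.5, 180. ])), (array([281.3,  92.6]), 0.2, array([482.9,  98.4, 180. ]))]
fork [(array([187.1, 257.8]), 0.84, array([540.7, 238.5, 145. ]))]
0.83 [179.0, 335.0] 133 230 313 354
[(array([195.9, 329.3]), 0.82, array([676.3, 107.1, 148. ])), (array([149.5, 354.8]), 0.7, array([597.4, 279. , 148. ]))]
```

The load is back to the fork alone and the ring hangs on the stand. I withdraw straight back.

>>> play_rows --rows '[[[-0.1,-0.084,0],[0,0,0]],[[-0.2,-0.168,0],[0,0,0]],[[-0.28,-0.236,0],[0,0,0]],[[-0.28,-0.236,0],[0,0,0]],[[-0.28,-0.236,0],[0,0,0]],[[-0.28,-0.236,0],[0,0,0]],[[-0.28,-0.236,0],[0,0,0]],[[-0.28,-0.236,0],[0,0,0]],[[-0.28,-0.236,0],[0,0,0]],[[-0.15,-0.126,0],[0,0,0]],[[0,0,0],[0,0,0]]]'

```text
time: 20.3
tool_pos: [471.3, 176.5, 260.1]
tcp_rot: [3.141, 0.0, 2.27]
contact_force: [-0.6, 0.6, -1.6]
grip_width: 21.8
finger_force: 30.0
```

```bash
python3 - <<'E'
from h import *
np.set_printoptions(precision=1,suppress=True)
c=wcam(); o=get_obs(); print(o["tool_pos"],np.degrees(o["tcp_rot"]),o["contact_force"],o["moment"])
for q,z in dict(ring_yellow=148,stand_peg=180,fork=145).items():
    print(q,[(np.array(d["at"]),round(d["p"],2),onz(c,d["at"],z).round(1)) for d in pinpoint(q,"wrist")[:2]])
for n in("scene","top"):
    S=capture(n)
    for q,z in(("ring_yellow",148),("mat",0),("can",0)): print(n,q,[(np.array(d["at"]),round(d["p"],2),onz(S,d["at"],z).round(1)) for d in pinpoint(q,n)])
E
```

```text
[471.5 176.7 260.1] [180.   0. 130.] [-0.1 -0.9 -2. ] [-0.1  0.1 -0. ]
ring_yellow []
stand_peg []
fork [(array([188.9, 258.2]), 0.85, array([469.4, 176.4, 145. ]))]
scene ring_yellow [(array([195.5, 332.8]), 0.77, array([681.1, 116.1, 148. ])), (array([147.3, 354.8]), 0.63, array([591.3, 284.8, 148. ])), (array([148.1, 371. ]), 0.42, array([622.3, 323.3, 148. ]))]
scene mat [(array([197.7, 240.6]), 0.75, array([463.3, -54.4,   0. ])), (array([147.1, 355.6]), 0.54, array([528.9, 390. ,   0. ]))]
scene can [(array([157.4, 289.2]), 0.61, array([429.1, 173. ,   0. ]))]
top ring_yellow [(array([159.2, 187.5]), 0.69, array([625.1, 152.5, 148. ])), (array([172.7, 140.9]), 0.59, array([583., 284., 148.]))]
top mat [(array([218.4, 262.5]), 0.93, array([473.6, -69.3,   0. ]))]
top can [(array([237.1, 183.1]), 0.51, array([410.6, 177.4,   0. ]))]
```

>>> play_rows --rows '[[[0,-0.5,0],[0,0,-0.5]],[[0,-0.9,0],[0,0,-0.5]],[[0,-1,0],[0,0,-0.6]],[[-0.05,-1,0],[0,0,-0.6]],[[-0.05,-1,0],[0,0,-0.6]],[[-0.04,-1,0],[0,0,-0.6]],[[0,-1,0],[0,0,-0.6]],[[0,-0.7,0],[0,0,-0.5]],[[0,-0.37,0],[0,0,-0.29]],[[0,0,0],[0,0,0]],[[0,0,0],[0,0,0]]]'

```text
time: 22.28
tool_pos: [467.2, -46.7, 259.9]
tcp_rot: [-3.142, -0.0, 1.602]
contact_force: [0.2, 1.0, -1.9]
grip_width: 21.8
finger_force: 30.0
```

>>> play_rows --rows '[[[0,0,-0.5],[0,0,0]],[[0,0,-0.8],[0,0,0]],[[0,0,-0.8],[0,0,0]],[[0,0,-0.8],[0,0,0]],[[0,0,-0.7],[0,0,0]],[[0,0,-0.4],[0,0,0]],[[0,0,-0.3],[0,0,0]],[[0,0,0],[0,0,0]],[[0,0,0],[0,0,0]]]'

```text
time: 23.4
tool_pos: [467.7, -47.5, 131.5]
tcp_rot: [3.14, 0.0, 1.601]
contact_force: [0.6, 0.3, -2.8]
grip_width: 22.0
finger_force: 30.0
```

Now 12.6 mm above the original height; easing down.

>>> play_rows --rows '[[[0,0,-0.15],[0,0,0]],[[0,0,-0.12],[0,0,0]],[[0,0,-0.1],[0,0,0]],[[0,0,-0.05],[0,0,0]],[[0,0,0],[0,0,0]],[[0,0,0],[0,0,0]]]'

```text
time: 24.15
tool_pos: [467.1, -47.4, 118.8]
tcp_rot: [3.141, 0.0, 1.601]
contact_force: [-2.1, -0.6, 5.2]
grip_width: 21.5
finger_force: 30.0
```

>>> play_rows --rows '[[[0,0,0],[0,0,0]],[[0,0,0],[0,0,0]],[[0,0,0],[0,0,0]],[[0,0,0],[0,0,0]],[[0,0,0],[0,0,0]],[[0,0,0],[0,0,0]],[[0,0,0],[0,0,0]],[[0,0,0],[0,0,0]]]' --hand 1

```text
time: 25.15
tool_pos: [467.2, -47.4, 118.3]
tcp_rot: [3.141, 0.0, 1.601]
contact_force: [-0.5, -0.9, 0.0]
grip_width: 91.5
finger_force: 0.0
```

>>> play_rows --rows '[[[0,0,0.3],[0,0,0]],[[0,0,0.6],[0,0,0]],[[0,0,0.8],[0,0,0]],[[0,0,0.9],[0,0,0]],[[0,0,0.9],[0,0,0]],[[0,0,0.9],[0,0,0]],[[0,0,0.9],[0,0,0]],[[0,0,0.6],[0,0,0]],[[-0.8,0,0.3],[0,0,0]],[[-0.8,0,0],[0,0,0]],[[0,0,0],[0,0,0]]]'

```text
time: 26.52
tool_pos: [418.3, -47.3, 305.3]
tcp_rot: [3.14, 0.0, 1.601]
contact_force: [-0.3, 0.6, -0.2]
grip_width: 92.1
finger_force: 0.0
```

```bash
python3 - <<'E'
from h import *
np.set_printoptions(precision=1,suppress=True)
o=get_obs(); print(o["time"],o["tool_pos"],o["grip_width"],o["contact_force"])
Z=dict(ring_yellow=148,ring_blue=114,ring_grey=114,fork=4,fork_prongs=8,fork_grip=125,mat=0,can=0,carton=0)
for n in("wrist","scene","top"):
    c=wcam() if n=="wrist" else capture(n)
    for q,z in Z.items(): print(n,q,[(round(d["p"],2),onz(c,d["at"],z).round(1)) for d in pinpoint(q,n)[:2]])
E
```

```text
26.525 [418.3 -47.3 305.3] 92.07706834785155 [-0.3  0.6 -0.2]
wrist ring_yellow []
wrist ring_blue []
wrist ring_grey [(0.7, array([480. , -28.6, 114. ]))]
wrist fork [(0.78, array([467. , -46.9,   4. ]))]
wrist fork_prongs [(0.88, array([530.1, -45.3,   8. ]))]
wrist fork_grip [(0.68, array([465.1, -47.3, 125. ]))]
wrist mat [(0.74, array([474.8, -64.5,   0. ]))]
wrist can []
wrist carton []
scene ring_yellow [(0.8, array([683.9, 109.8, 148. ])), (0.51, array([589. , 275.7, 148. ]))]
scene ring_blue []
scene ring_grey [(0.57, array([ 647.9, -109.9,  114. ]))]
scene fork [(0.9, array([465. , -41.3,   4. ])), (0.62, array([505.5, -39.8,   4. ]))]
scene fork_prongs [(0.87, array([520.2, -43.1,   8. ])), (0.23, array([474.3, -52.1,   8. ]))]
scene fork_grip [(0.68, array([475.6, -42.2, 125. ]))]
scene mat [(0.64, array([469.1, -58.5,   0. ]))]
scene can [(0.61, array([418.3, 170.1,   0. ]))]
scene carton [(0.56, array([ 459.9, -363.5,    0. ]))]
top ring_yellow [(0.67, array([586.9, 278.8, 148. ])), (0.59, array([623.8, 160.2, 148. ]))]
top ring_blue [(0.63, array([ 633.5, -241.9,  114. ]))]
top ring_grey [(0.72, array([ 649.8, -110.9,  114. ])), (0.54, array([586. , 287.1, 114. ]))]
top fork []
top fork_prongs []
top fork_grip [(0.31, array([ 642.2, -108. ,  125. ]))]
top mat [(0.32, array([ 734.7, -127.3,    0. ]))]
top can [(0.55, array([416.8, 180.5,   0. ]))]
top carton [(0.58, array([ 453.4, -363.3,    0. ]))]
```

The fork stands upright on the mat, the yellow ring hangs on the stand, and nothing else has moved. I hand it in.

```bash
python3 -c "
from plant import bot
print(bot.close_job())"
```

```text
the job is handed in; nothing more can be done
None
```

The yellow ring hangs on the orange order stand's peg, the fork stands upright on its mat and is released, and the job is handed in at about 26.5 s; the last camera check showed nothing else disturbed, but no verdict was returned.

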